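Drip dish, then the amber bottle

TASK

Put the round metal drip dish, right way up, in the middle of the white ring on the dark green mat and let go of it. Then stand the brown bottle with the black cap in the middle of the dish, upright on its floor. Set the bottle down without dropping or tipping it, and leave the white bottle where it stands.

Things in the scene. Friction and masses are not known exactly. Their poses are not given: they have to be found in the camera images.
- drip_dish: Round open dish of plain bright metal with an upright wall: 64 mm outer diameter, 18 mm high, wall 3 mm thick, 58 mm inner diameter, floor 4 mm thick; about 0.1 kg, loose, standing right way up on the bench. Origin: centre of its underside; z up. It may be grasped across its outer diameter at any yaw.
- amber_bottle: Brown (amber) round bottle with a black cap, closed: 38 mm diameter, 98 mm high, straight-sided from the foot to about 55 mm, then shoulder and cap; about 0.12 kg, loose, standing upright on the bench. Origin: centre of its underside; z up along the bottle.
- ring (a point): Centre of the white printed ring (98 mm outer, 89 mm inner diameter) on a fixed dark green mat 130 x 130 mm, 3 mm thick, lying on the bench; the point lies on the mat's upper face, 3 mm above the bench; z up.
- white_bottle: White round bottle with a red band and a black cap: 33 mm diameter, 88 mm high, loose, standing upright on the bench; it is not needed and stays where it is. Origin: centre of its underside. (The brown bottle and this one may change places. A dark bottle with a yellow cap and a roll of yellow tape stand farther back.)
Mind the look-alikes: they are no part of the job. Leave any blue, purple or turquoise look-alike of the amber_bottle alone.

How it is judged:
On the way, in this order (a step that is already met when the one before it is completed fails the run):
1. the dish stands released, flat and still empty in the white ring (horizontal distance between drip_dish and ring below 0.015 m and z of drip_dish in the frame of ring below 0.004 m and angle between drip_dish's own z axis and vertical below 0.1 rad and contact force between the fingers and drip_dish below 0.1 N and linear speed of drip_dish below 0.02 m/s and horizontal distance between amber_bottle and drip_dish above 0.06 m), for 0.2 s.
2. the brown bottle stands released in the dish (horizontal distance between amber_bottle and drip_dish below 0.013 m and z of amber_bottle in the frame of drip_dish below 0.007 m and angle between amber_bottle's own z axis and vertical below 0.1 rad and contact force between the fingers and amber_bottle below 0.1 N), for 0.2 s.
At the end, for the whole second after the job is handed in: The dish lies flat on the mat, right way up, its centre within 15 mm of the ring's centre; the brown bottle stands upright (within 0.1 rad) on the dish's floor, within 13 mm of the dish's centre; both at rest; the white bottle is within 30 mm of where it stood (horizontal distance between drip_dish and ring below 0.015 m and z of drip_dish in the frame of ring below 0.004 m and angle between each of drip_dish, amber_bottle's own z axis and vertical below 0.1 rad and horizontal distance between amber_bottle and drip_dish below 0.013 m and z of amber_bottle in the frame of drip_dish below 0.007 m and linear speed of each of amber_bottle, drip_dish below 0.02 m/s and distance of white_bottle from where it was at the start of the episode below 0.03 m); the robot touches nothing.
It fails at once if the brown bottle is tipped by more than 0.5 rad (angle between amber_bottle's own z axis and vertical above 0.5 rad).
It fails at once if the brown bottle is dropped (falls free of the fingers faster than 0.6 m/s, some 20 mm) (contact force between the fingers and amber_bottle below 0.05 N and linear speed of amber_bottle above 0.6 m/s).
It fails at once if the white bottle is moved by more than 30 mm (distance of white_bottle from where it was at the start of the episode above 0.03 m).
It also fails if it takes over 58 s, if anything falls off the work surface, if the arm or the gripper's body presses on something with over 40 N, if the wrist force passes 120 N, or if a joint passes its speed limit or range.

ROBOT

A 6-joint arm with a two-finger parallel gripper is mounted at the origin on a cart in front of the work surface, level with it; the furniture and walls round the work are solid. World frame = base frame: x ahead of the robot, y to its left, z up, the work surface at z = 0. Lengths are in m, angles in rad, forces in N, time in s.
With the tool pointing down it reaches from about 0.425 to 1.125 m from the base axis. Payload 14.9 kg.
Tool frame: the origin (TCP) lies at the very end of the fingers, on their centre line; the grasp point (between the pads) lies 19 mm behind it; z points along the fingers, y is the line along which they close (so a half turn about z gives the same grasp; the last joint's range is limited). The gripper opens to 91 mm and grips with 3 to 60 N. Pads are 32 mm wide; open, the fingers measure 118 mm over their backs; the gripper's body (76 mm by 178 mm) begins 60 mm behind the grasp point.
Start: joints at [-0.033, 0.379, 1.734, -0, 1.028, -0.033], TCP at [0.7, -0, 0.214] pointing down, gripper open.
Joint ranges: [-2.77, 2.77], [-0.74, 2.19], [0, 2.66], [-1.06, 4.2], [0.31, 2.87], [-3.08, 3.08]. Speed limits (rad/s): [1.89, 1.89, 2.39, 3.14, 3.14, 3.14].

INTERFACE

Orientations are given as [roll, pitch, yaw] about the fixed x, y, z axes, in that order (R = Rz(yaw) Ry(pitch) Rx(roll)).
In Python, from plant import sense, capture, get_calibration, finish_job gives the robot as it stands.
- The arm moves only by the shell command python3 -m crank 'ROWS' [FORCE]. ROWS is a JSON object of lists of equal length, an entry for each row: "fingers": the closure, from 0 (fully open) to 1 (shut); "travel": the shift along the world's x, y, z in units of 30 mm (1.0 is 30 mm), a list of three; "twist": the turn about the world's z in units of 8 degrees (1.0 is 8 degrees). A call has exactly 8 rows; each row shifts and turns the commanded pose from where the row before left it; what a row does not reach is not made up. A row lasts 1/8 s, in which the tool goes at most 62.5 mm and 10.7 degrees, less where a joint would pass 70% of its speed; a pose out of reach is approached as far as the arm can. A call is refused whole if a number of a shift passes 1 or a number of a turn 1, either way. A call with a gripper value outside its range is refused whole. The fingers move at their own pace and stop on an object; FORCE is the grip in N (left out, the last holds). Time passes only in rows, so rows that do not move let the fingers close, or fill a call up. It gives the time, the measured TCP pose, the force, the opening and the grip force at its end, in the units of the state.
- sense(): the state, without advancing time (a new reading comes with each control period).
- capture(name): name is "scene" or "side" or "wrist"; returns the picture (420x560x3 uint8, red, green, blue); there is no depth.
- get_calibration(name): a dict with "vertical_fov" (degrees; the focal length in pixels is half the picture's height over the tangent of half this angle, whatever the lens; pixels are square), "cx", "cy" (the principal point, pixels), "rvec" (rotation vector, rad) and "tvec" (3), from world to camera coordinates, as OpenCV has them; the wrist camera has in their place "mount" (4x4, takes a point from camera to tool coordinates, whose origin is the TCP and whose axes are the flange's). Camera axes: x right, y down, z forward; pixel columns grow to the right and rows downward; lengths in m; the calibration is good to about 2 mm. A picture is of the moment at which its call begins: read the wrist's pose just before it. get_calibration takes no time and is no camera call.
- finish_job(): hands the job in; it is judged then, once.
The state is a dict: "time_s": time; "joint_positions": joint angles; "dq": joint speeds; "tau": joint torques, N m; "eef_pos": TCP position; "eef_rot": TCP orientation; "contact_force": force on the tool from outside, world axes, zero at the start; "ft_torque": the same for the moment, N m; "finger_gap": finger opening in m; "grasp_force": force on a finger pad.
Only numpy, scipy, OpenCV 4.12 (cv2) and the standard library are available. Lean on these libraries where they do the work, as an engineer would, in place of code of your own. Each camera call takes 0.05 s, during which the arm holds its last target. There are 200 camera calls.

## Working session

There is one attempt and no reset: what is moved stays moved. The work goes in short steps, Python scripts to look and compute and a shell command to move; the robot and the scene stay as the last step left them, time stands still between calls to the robot, and variables do not carry over. Pictures are saved under pics/ and viewed, at most 10 in all, crops included, and the job is handed in when it is done.

```bash
mkdir -p pics
cat > h.py <<'E'
import numpy as np, cv2
from plant import sense, capture, get_calibration
from scipy.spatial.transform import Rotation as Ro
def cam(name, st=None):
    c=get_calibration(name); f=210/np.tan(np.radians(c["vertical_fov"])/2)
    K=np.array([[f,0,c["cx"]],[0,f,c["cy"]],[0,0,1]])
    if name=="wrist":
        M=np.array(c["mount"]); st=st or sense()
        T=np.eye(4);T[:3,:3]=Ro.from_euler('xyz',st["eef_rot"]).as_matrix();T[:3,3]=st["eef_pos"]
        W=T@M; return K,W[:3,:3],W[:3,3],c
    R=cv2.Rodrigues(np.array(c["rvec"],float))[0]; t=np.array(c["tvec"],float).ravel()
    return K,R.T,-R.T@t,c
def ray(C,u,v,z):
    K,R,o,_=C; d=R@np.linalg.inv(K)@np.array([u,v,1.]); return o+d*(z-o[2])/d[2]
def proj(C,p):
    K,R,o,_=C; q=K@(R.T@(np.array(p)-o)); return q[:2]/q[2]
E
python3 - <<'E'
from h import *
print(sense())
for n in("scene","side","wrist"):
    C=cam(n);print(n,C[3],C[2])
    cv2.imwrite(f"pics/{n}0.png",capture(n)[...,::-1])
a=[cv2.imread(f"pics/{n}0.png") for n in("scene","side","wrist")]
E
```

```text
{'time_s': 0.0, 'joint_positions': array([-3.33091331e-02,  3.79415429e-01,  1.73476872e+00, -4.16403748e-05,
        1.02852213e+00, -3.32709687e-02]), 'dq': array([-1.03789507e-03,  8.53907283e-04, -1.70348463e-03,  2.72315966e-05,
        9.72748252e-04, -6.31758651e-04]), 'tau': array([ 6.45993277e-04, -7.63727903e+01, -4.34372771e+01,  6.49972307e-02,
        4.23743343e-02, -1.55693674e-04]), 'eef_pos': array([ 6.99602458e-01, -8.43296099e-06,  2.13289435e-01]), 'eef_rot': array([-3.14047846e+00, -1.42154903e-06,  1.57077967e+00]), 'contact_force': array([-0.28070342,  1.11054698, -0.19362982]), 'ft_torque': array([ 0.00401727, -0.00555822,  0.0158269 ]), 'grasp_force': 0.0, 'finger_gap': 0.09139975451378254}
scene {'vertical_fov': 55.36483864809085, 'cx': 284.52583290053474, 'cy': 207.96785714212868, 'rvec': array([ 2.27401257, -0.88759614,  0.3402137 ]), 'tvec': array([-0.37805815,  0.31867409,  0.62792501])} [ 0.15490605 -0.38870016  0.68094586]
side {'vertical_fov': 52.9539446197088, 'cx': 272.98833327470766, 'cy': 211.05478750660816, 'rvec': array([ 0.59800935, -2.46662793,  1.41350933]), 'tvec': array([0.52492892, 0.15808628, 0.84490779])} [0.16799777 0.81732361 0.56406532]
wrist {'vertical_fov': 67.32636595848699, 'cx': 282.75730921975077, 'cy': 207.73378225271873, 'mount': array([[ 8.45434744e-04, -9.57154939e-01, -2.89575047e-01,
         8.18001933e-02],
       [ 9.99999614e-01,  8.79000427e-04,  1.41407801e-05,
         1.79406937e-04],
       [ 2.41001673e-04, -2.89574947e-01,  9.57155312e-01,
        -1.70337339e-01],
       [ 0.00000000e+00,  0.00000000e+00,  0.00000000e+00,
         1.00000000e+00]])} [0.69999521 0.08179137 0.38368696]
```

View pics/scene0.png

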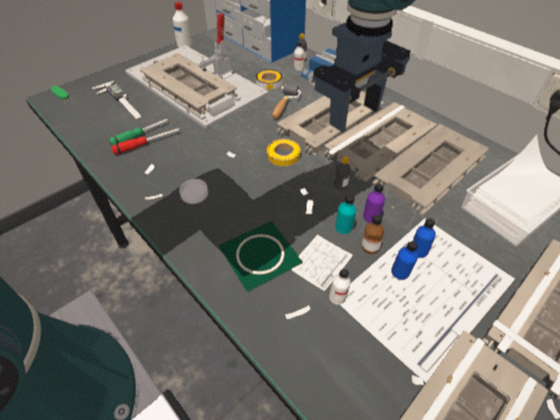

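View pics/side0.png

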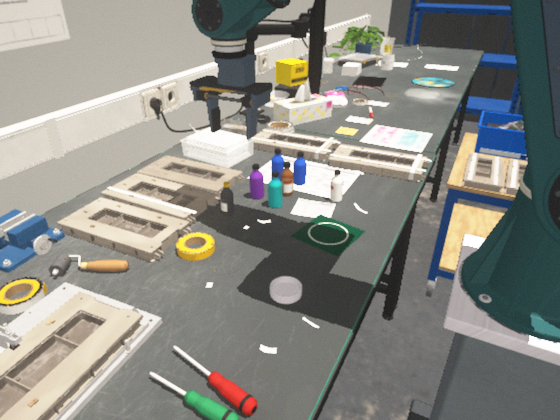

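View pics/wrist0.png

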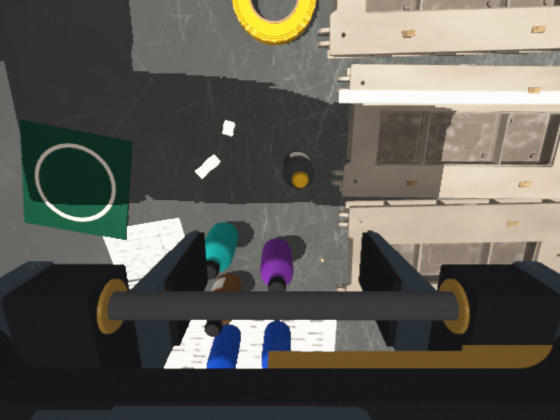

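Scene: dish ~(193,190), ring (260,254), amber bottle (373,235) hemmed in by teal (346,215), purple (375,203) and blue (405,260),(424,238) bottles; white bottle (341,287). Side: dish (286,290), ring (328,234), amber (287,180), white (337,187). Wrist: ring (76,182), and the bottle cluster under the fingers.

Run:
```python
from h import *
S=cv2.imread("pics/scene0.png");D=cv2.imread("pics/side0.png")
r=lambda im,x,y:cv2.resize(im[y:y+75,x:x+100],(400,300),interpolation=cv2.INTER_CUBIC)
m=np.vstack([np.hstack([r(S,145,152),r(D,236,252)]),np.hstack([r(S,330,180),r(D,240,140)])])
cv2.imwrite("pics/m1.png",m)
# ring
for n,im,box in(("scene",S,(210,215,305,290)),("side",D,(285,210,368,262)),("wrist",cv2.imread("pics/wrist0.png"),(22,122,131,240))):
    C=cam(n);x0,y0,x1,y1=box
    hsv=cv2.cvtColor(im,cv2.COLOR_BGR2HSV)
    g=((hsv[...,0]>55)&(hsv[...,0]<95)&(hsv[...,1]>100)).astype(np.uint8)
    k=np.zeros_like(g);k[y0:y1,x0:x1]=g[y0:y1,x0:x1]
    cs,_=cv2.findContours(k,cv2.RETR_EXTERNAL,2);c=max(cs,key=cv2.contourArea)
    hull=np.zeros_like(g);cv2.drawContours(hull,[cv2.convexHull(c)],-1,1,-1);hull=cv2.erode(hull,np.ones((7,7)))
    w=hull&(hsv[...,1]<90)&(hsv[...,2]>80)
    ys,xs=np.nonzero(w)
    P=np.array([ray(C,u,v,.003)[:2] for u,v in zip(xs,ys)])
    A=np.c_[2*P,np.ones(len(P))];s=np.linalg.lstsq(A,(P**2).sum(1),rcond=None)[0]
    print(n,len(P),"ring",s[:2],"d",2*np.sqrt(s[2]+s[:2]@s[:2]))
```

```text
scene 441 ring [ 0.44392401 -0.00083164] d 0.0936075035408916
side 189 ring [ 0.44255019 -0.00210869] d 0.09331054269149557
wrist 1108 ring [ 0.4434924  -0.00227556] d 0.09345435749566722
```

View pics/m1.png

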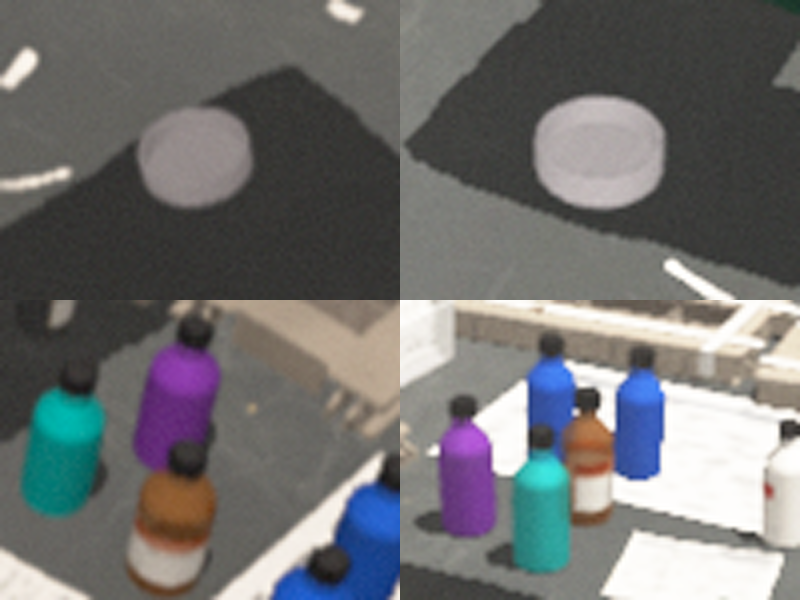

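The crops show the dish clearly (scene centre ≈(194,191), side ≈(286,290)); amber's foot is at scene (371,254), side (288.5,196).

Run:
```python
from h import *
S=cv2.imread("pics/scene0.png");D=cv2.imread("pics/side0.png")
for n,im,(x0,y0,x1,y1) in(("scene",S,(172,172,216,210)),("side",D,(262,268,310,310))):
    C=cam(n);i=im[y0:y1,x0:x1].astype(int)
    m=((i[...,2]-i[...,1]>4)&(i[...,1]>60)).astype(np.uint8)
    m=cv2.morphologyEx(cv2.medianBlur(m,3),cv2.MORPH_CLOSE,np.ones((5,5)))
    cs,_=cv2.findContours(m,0,2);c=max(cs,key=cv2.contourArea);h=cv2.convexHull(c);M=cv2.moments(h)
    u,v=M["m10"]/M["m00"]+x0,M["m01"]/M["m00"]+y0
    print(n,"dish",(u,v),M["m00"],cv2.boundingRect(c),ray(C,u,v,.009))
Cs,Cd=cam("scene"),cam("side")
def foot(C,u,v,r=.019):
    p=ray(C,u,v,0);d=p[:2]-C[2][:2];return p[:2]+r*d/np.linalg.norm(d)
for k,f,c,f2,c2 in(("amber",(371.2,253.7),(376.8,216.5),(288.5,196.2),(287.5,163.3)),
 ("teal",(345,233.5),(350,197.5),(275,208.2),(275.7,173.3)),("purple",(370.5,222.2),(379.2,186.5),(256.7,198.7),(255.7,165.7)),
 ("blueR",None,(430,223),None,(277.5,150.5)),("blueL",None,(411,246),(299.5,184.5),(300.5,153.2)),("white",None,(344,273),None,(337.5,172.5))):
    z=.088 if k=="white" else .098
    print(k,*[None if q is None else np.round(g,3) for q,g in((f,f and foot(Cs,*f)),(c,ray(Cs,*c,z)[:2]),(f2,f2 and foot(Cd,*f2)),(c2,ray(Cd,*c2,z)[:2]))])
```

```text
scene dish (193.2317403065825, 190.68710550045085) 554.5 (7, 7, 29, 25) [0.44192348 0.23698942 0.009     ]
side dish (285.53152526657396, 289.5090403337969) 719.0 (8, 8, 32, 28) [0.44060478 0.23676038 0.009     ]
amber [ 0.631 -0.148] [ 0.624 -0.142] [ 0.618 -0.149] [ 0.616 -0.135]
teal [ 0.63  -0.074] [ 0.624 -0.074] [ 0.621 -0.071] [ 0.616 -0.064]
purple [ 0.696 -0.092] [ 0.691 -0.094] [ 0.692 -0.095] [ 0.685 -0.082]
blueR None [ 0.685 -0.22 ] None [ 0.681 -0.204]
blueL None [ 0.614 -0.228] [ 0.62 -0.23] [ 0.614 -0.216]
white None [ 0.488 -0.181] None [ 0.482 -0.162]
```

```bash
python3 -m crank '{"fingers":[0,0,0,0,0,0,0,0],"travel":[[-1,0.99,0],[-1,0.99,0],[-1,0.99,-0.2],[-1,0.99,-0.4],[-1,0.99,-0.6],[-1,0.99,-0.6],[-1,0.98,-0.6],[-1,0.98,-0.6]],"twist":[0,0,0,0,0,0,0,0]}' 30
python3 -m crank '{"fingers":[0,0,0,0,0,0,0,0],"travel":[[-0.6,0,0],[0,0,0],[0,0,0],[0,0,0],[0,0,0],[0,0,0],[0,0,0],[0,0,0]],"twist":[0,0,0,0,0,0,0,0]}'
python3 - <<'E'
from h import *
s=sense();C=cam("wrist",s);im=capture("wrist")[...,::-1]
print(s["eef_pos"],proj(C,[.4413,.237,.009]));cv2.imwrite("pics/w1.png",im)
E
```

```text
time_s: 1.15
eef_pos: [0.4589, 0.2378, 0.1234]
eef_rot: [3.142, -0.0, 1.571]
contact_force: [0.3, -0.2, 0.5]
finger_gap: 0.091
grasp_force: 0.0
time_s: 2.15
eef_pos: [0.442, 0.237, 0.1239]
eef_rot: [-3.142, 0.0, 1.571]
contact_force: [-0.1, 0.4, -0.4]
finger_gap: 0.0911
grasp_force: 0.0
[0.44201364 0.23699102 0.12392614] [281.81080181 203.1425345 ]
```

View pics/w1.png

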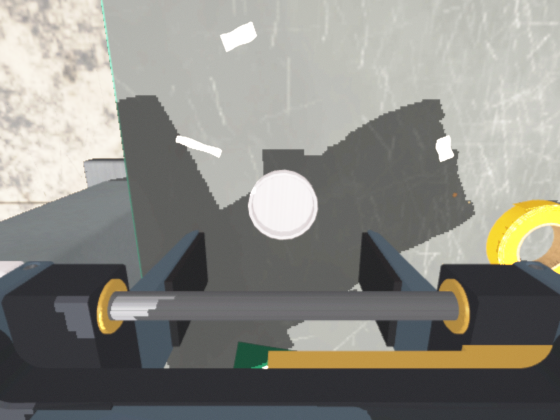

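Dish at wrist (283,205), 1–2 px from the prediction (282,203). Descend, grip, lift.

```bash
python3 -m crank '{"fingers":[0,0,0,0,0,0,0,0],"travel":[[0,0,-0.9],[0,0,-0.9],[0,0,-0.8],[0,0,-0.6],[0,0,-0.4],[0,0,-0.2],[0,0,-0.17],[0,0,0]],"twist":[0,0,0,0,0,0,0,0]}' 15
python3 -m crank '{"fingers":[0.3,0.5,0.7,1,1,1,1,1],"travel":[[0,0,0],[0,0,0],[0,0,0],[0,0,0],[0,0,0],[0,0,0],[0,0,0],[0,0,0]],"twist":[0,0,0,0,0,0,0,0]}' 15
python3 -m crank '{"fingers":[1,1,1,1,1,1,1,1],"travel":[[0,0,0],[0,0,0.3],[0,0,0.5],[0,0,0.5],[0,0,0.4],[0,0,0.3],[0,0,0],[0,0,0]],"twist":[0,0,0,0,0,0,0,0]}' 15
```

```text
time_s: 3.2
eef_pos: [0.4421, 0.237, 0.0049]
eef_rot: [3.141, -0.0, 1.571]
contact_force: [0.2, -0.3, 0.5]
finger_gap: 0.0914
grasp_force: 0.0
time_s: 4.2
eef_pos: [0.4421, 0.237, 0.005]
eef_rot: [3.141, -0.0, 1.571]
contact_force: [-1.6, -0.6, 5.6]
finger_gap: 0.0625
grasp_force: 15.0
time_s: 5.2
eef_pos: [0.4418, 0.2369, 0.0646]
eef_rot: [-3.141, 0.0, 1.571]
contact_force: [0.4, -0.2, -0.5]
finger_gap: 0.0627
grasp_force: 15.0
```

```bash
python3 -m crank '{"fingers":[1,1,1,1,1,1,1,1],"travel":[[0.05,-0.6,0],[0,-1,0],[0,-1,0],[0,-1,0],[0,-1,0],[0,-1,0],[0,-1,0],[0,-0.8,0]],"twist":[0,0,0,0,0,0,0,0]}'
python3 -m crank '{"fingers":[1,1,1,1,1,1,1,1],"travel":[[0,-0.56,0],[0,0,0],[0,0,0],[0,0,0],[0,0,0],[0,0,0],[0,0,0],[0,0,0]],"twist":[0,0,0,0,0,0,0,0]}'
python3 - <<'E'
from h import *
s=sense();C=cam("wrist",s);im=capture("wrist")[...,::-1]
print(s["eef_pos"],proj(C,[.4435,-.002,.003]));cv2.imwrite("pics/w2.png",im)
E
```

```text
time_s: 6.2
eef_pos: [0.4428, 0.0131, 0.0645]
eef_rot: [-3.141, 0.0, 1.57]
contact_force: [0.3, -0.7, -0.7]
finger_gap: 0.0627
grasp_force: 15.0
time_s: 7.2
eef_pos: [0.4435, -0.0018, 0.0648]
eef_rot: [-3.142, -0.0, 1.571]
contact_force: [-0.2, 0.4, 0.1]
finger_gap: 0.0628
grasp_force: 15.0
[ 0.44348826 -0.00177022  0.06482875] [282.52976396 222.20188656]
```

View pics/w2.png

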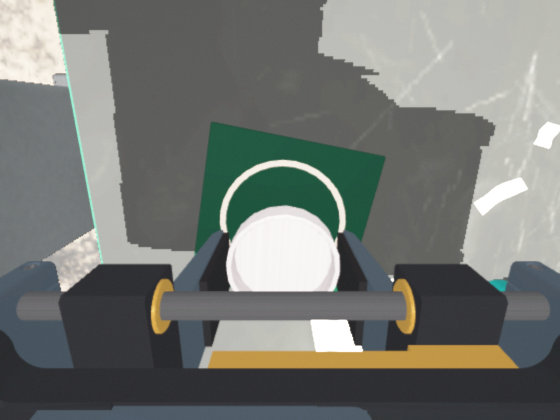

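Dish held level, ring centred at (282,220) as predicted. Lower and release.

```bash
python3 -m crank '{"fingers":[1,1,1,1,1,1,1,1],"travel":[[0,0,-0.4],[0,0,-0.5],[0,0,-0.4],[0,0,-0.3],[0,0,-0.2],[0,0,-0.08],[0,0,0],[0,0,0]],"twist":[0,0,0,0,0,0,0,0]}'
python3 -m crank '{"fingers":[0.25,0.2,0.1,0,0,0,0,0],"travel":[[0,0,0],[0,0,0],[0,0,0],[0,0,0],[0,0,0],[0,0,0],[0,0,0],[0,0,0]],"twist":[0,0,0,0,0,0,0,0]}'
python3 -m crank '{"fingers":[0,0,0,0,0,0,0,0],"travel":[[0,0,0.3],[0,0,0.5],[0,0,0.8],[0,0,1],[0,0,1],[0,0,1],[0,0,0.5],[0,0,0]],"twist":[0,0,0,0,0,0,0,0]}'
python3 - <<'E'
from h import *
s=sense();C=cam("wrist",s);im=capture("wrist")[...,::-1]
print(s["eef_pos"],proj(C,[.4435,-.002,.003]),proj(C,[.4435,-.002,.021]));cv2.imwrite("pics/w3.png",im)
E
```

```text
time_s: 8.25
eef_pos: [0.4438, -0.0018, 0.0087]
eef_rot: [3.141, 0.0, 1.571]
contact_force: [-0.4, 0.6, -0.7]
finger_gap: 0.0627
grasp_force: 15.0
time_s: 9.25
eef_pos: [0.4435, -0.0018, 0.0084]
eef_rot: [3.142, -0.0, 1.571]
contact_force: [-0.1, -0.9, -0.4]
finger_gap: 0.0912
grasp_force: 0.0
time_s: 10.25
eef_pos: [0.444, -0.0018, 0.1624]
eef_rot: [3.139, 0.0, 1.571]
contact_force: [0.5, 0.6, -0.2]
finger_gap: 0.0912
grasp_force: 0.0
[ 0.44400704 -0.00183818  0.16239389] [281.80229904 191.88688213] [281.78600272 196.14438861]
```

View pics/w3.png

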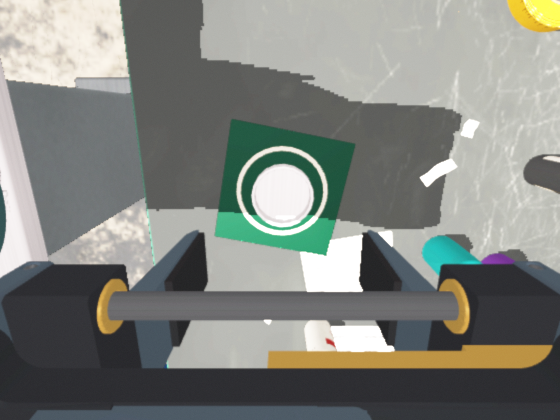

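Dish sits in the ring: ring centre (282,192), dish rim centre (282,194). Now look at the amber bottle from above.

```bash
python3 -m crank '{"fingers":[0,0,0,0,0,0,0,0],"travel":[[0.5,-0.9,0.5],[0.8,-1,0.5],[0.8,-1,0.5],[0.8,-1,0.1],[0.8,-1,0],[0.8,-1,0],[0.8,-1,0],[0.57,-1,0]],"twist":[0,0,0,0,0,0,0,0]}'
python3 -m crank '{"fingers":[0,0,0,0,0,0,0,0],"travel":[[0,0,0],[0,0,0],[0,0,0],[0,0,0],[0,0,0],[0,0,0],[0,0,0],[0,0,0]],"twist":[0,0,0,0,0,0,0,0]}'
python3 - <<'E'
from h import *
s=sense();C=cam("wrist",s);im=capture("wrist")[...,::-1]
print(s["eef_pos"],proj(C,[.621,-.145,.098]),proj(C,[.621,-.145,0]));cv2.imwrite("pics/w4.png",im)
E
```

```text
time_s: 11.3
eef_pos: [0.6198, -0.2396, 0.2073]
eef_rot: [-3.139, -0.001, 1.571]
contact_force: [1.6, 0.2, -0.6]
finger_gap: 0.0911
grasp_force: 0.0
time_s: 12.3
eef_pos: [0.6196, -0.2388, 0.2094]
eef_rot: [3.142, 0.0, 1.571]
contact_force: [-0.3, -0.1, -0.2]
finger_gap: 0.0909
grasp_force: 0.0
[ 0.61959946 -0.23881683  0.20944342] [284.29152105  97.4681476 ] [283.90955413 101.34135522]
```

View pics/w4.png

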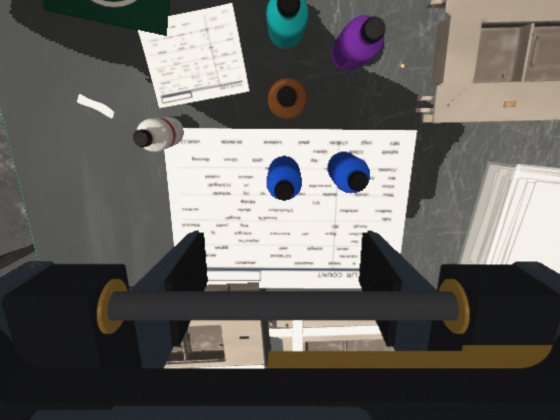

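Amber cap at (288,96), ~3 px right of the prediction, so the bottle is at about (0.624,-0.144).

```bash
python3 -m crank '{"fingers":[0,0,0,0,0,0,0,0],"travel":[[0.15,0.6,0],[0,1,0],[0,1,0],[0,0.56,0],[0,0,0],[0,0,0],[0,0,0],[0,0,0]],"twist":[0,0,0,0,0,0,0,0]}'
python3 -m crank '{"fingers":[0,0,0,0,0,0,0,0],"travel":[[0,0,-0.8],[0,0,-1],[0,0,-1],[0,0,-1],[0,0,-1],[0,0,-0.8],[0,0,-0.37],[0,0,0]],"twist":[0,0,0,0,0,0,0,0]}' 12
python3 -m crank '{"fingers":[0.2,0.35,0.45,0.5,0.55,0.6,0.7,1],"travel":[[0,0,0],[0,0,0],[0,0,0],[0,0,0],[0,0,0],[0,0,0],[0,0,0],[0,0,0]],"twist":[0,0,0,0,0,0,0,0]}' 12
python3 -m crank '{"fingers":[1,1,1,1,1,1,1,1],"travel":[[0,0,0],[0,0,0],[0,0,0.2],[0,0,0.3],[0,0,0.3],[0,0,0.2],[0,0,0],[0,0,0]],"twist":[0,0,0,0,0,0,0,0]}' 15
```

```text
time_s: 13.35
eef_pos: [0.6241, -0.1446, 0.2094]
eef_rot: [-3.142, 0.0, 1.57]
contact_force: [0.6, 0.5, -0.2]
finger_gap: 0.0907
grasp_force: 0.0
time_s: 14.35
eef_pos: [0.6239, -0.1441, 0.03]
eef_rot: [-3.141, -0.0, 1.571]
contact_force: [0.2, 1.1, -0.6]
finger_gap: 0.0912
grasp_force: 0.0
time_s: 15.35
eef_pos: [0.6242, -0.144, 0.0304]
eef_rot: [3.142, 0.0, 1.571]
contact_force: [-0.6, -0.2, 0.5]
finger_gap: 0.0366
grasp_force: 11.9
time_s: 16.35
eef_pos: [0.624, -0.144, 0.0602]
eef_rot: [-3.141, -0.0, 1.571]
contact_force: [0.2, 1.0, -1.8]
finger_gap: 0.0366
grasp_force: 14.9
```

```bash
python3 -m crank '{"fingers":[1,1,1,1,1,1,1,1],"travel":[[0,0,0.4],[0,0,0.6],[0,0,0.8],[0,0,0.8],[0,0,0.6],[0,0,0.4],[0,0,0],[0,0,0]],"twist":[0,0,0,0,0,0,0,0]}'
python3 -m crank '{"fingers":[1,1,1,1,1,1,1,1],"travel":[[-0.3,0.2,0],[-0.6,0.4,0],[-0.9,0.8,0],[-1,0.8,0],[-1,0.8,0],[-1,0.8,0],[-0.7,0.5,0],[-0.5,0.43,0]],"twist":[0,0,0,0,0,0,0,0]}'
python3 -m crank '{"fingers":[1,1,1,1,1,1,1,1],"travel":[[0,0,-0.4],[0,0,-0.6],[0,0,-0.8],[0,0,-0.8],[0,0,-0.6],[0,0,-0.2],[0,0,0],[0,0,0]],"twist":[0,0,0,0,0,0,0,0]}'
python3 - <<'E'
from h import *
s=sense();print(s["eef_pos"])
ims=[];z=s["eef_pos"][2]-.030
for n in("scene","side"):
    C=cam(n);im=capture(n)[...,::-1];cv2.imwrite(f"pics/{n}5.png",im)
    x,y=s["eef_pos"][:2]; u,v=proj(C,[x,y,z+.03]).astype(int)
    print(n,(u-50,v-60),"axis foot,55mm",proj(C,[x,y,z]),proj(C,[x,y,z+.09]),"dish",proj(C,[.4436,-.002,.021]))
    ims.append(cv2.resize(im[v-60:v+60,u-50:u+50],(400,480),interpolation=cv2.INTER_CUBIC))
cv2.imwrite("pics/m5.png",np.hstack(ims))
E
```

```text
time_s: 17.35
eef_pos: [0.6237, -0.1439, 0.1676]
eef_rot: [-3.141, -0.0, 1.571]
contact_force: [0.6, 0.0, -1.6]
finger_gap: 0.0369
grasp_force: 14.9
time_s: 18.35
eef_pos: [0.4425, -0.0014, 0.1679]
eef_rot: [-3.141, -0.0, 1.571]
contact_force: [0.0, -0.7, -1.0]
finger_gap: 0.0366
grasp_force: 14.9
time_s: 19.35
eef_pos: [0.4446, -0.0022, 0.0668]
eef_rot: [3.141, 0.0, 1.571]
contact_force: [-0.8, 0.2, -1.2]
finger_gap: 0.0369
grasp_force: 14.9
[ 0.44463855 -0.00219211  0.06680192]
scene (np.int64(209), np.int64(174)) axis foot,55mm [259.72926692 243.42033645] [257.51228301 213.92930934] dish [259.62870251 248.32046852]
side (np.int64(278), np.int64(149)) axis foot,55mm [327.89130468 220.61038318] [330.44132189 186.91060196] dish [327.84521243 226.35900811]
```

View pics/m5.png

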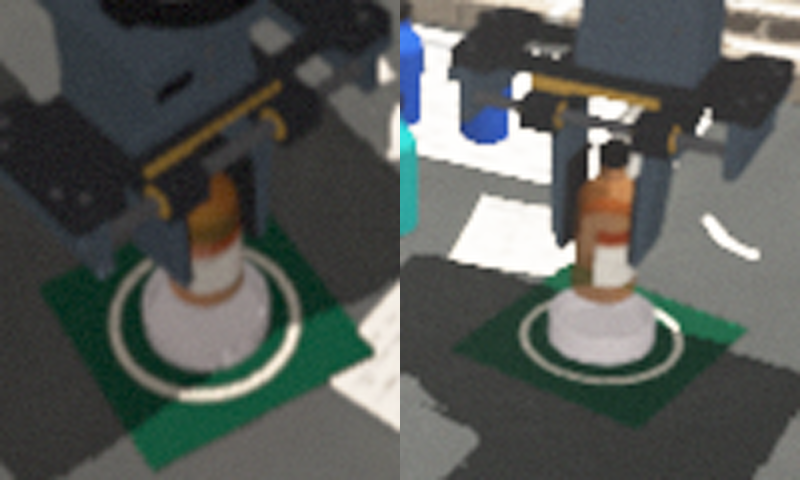

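Bottle is upright and centred over the dish in both views (scene u≈260 vs 260, side ≈329 vs 328.5). Lower.

```bash
python3 -m crank '{"fingers":[1,1,1,1,1,1,1,1],"travel":[[0,0,-0.2],[0,0,-0.25],[0,0,-0.2],[0,0,-0.15],[0,0,-0.1],[0,0,-0.05],[0,0,0],[0,0,0]],"twist":[0,0,0,0,0,0,0,0]}'
```

```text
time_s: 20.45
eef_pos: [0.4442, -0.0021, 0.038]
eef_rot: [3.141, 0.0, 1.571]
contact_force: [0.1, 1.0, -1.6]
finger_gap: 0.0368
grasp_force: 14.9
```

```bash
python3 -m crank '{"fingers":[1,1,1,1,1,1,1,1],"travel":[[0,0,-0.02],[0,0,-0.01],[0,0,0],[0,0,0],[0,0,0],[0,0,0],[0,0,0],[0,0,0]],"twist":[0,0,0,0,0,0,0,0]}'
python3 -m crank '{"fingers":[0.55,0.5,0.4,0.3,0.2,0.1,0,0],"travel":[[0,0,0],[0,0,0],[0,0,0],[0,0,0],[0,0,0],[0,0,0],[0,0,0],[0,0,0]],"twist":[0,0,0,0,0,0,0,0]}'
python3 -m crank '{"fingers":[0,0,0,0,0,0,0,0],"travel":[[0,0,0],[0,0,0],[0,0,0.3],[0,0,0.7],[0,0,1],[0,0,1],[0,0,1],[0,0,1]],"twist":[0,0,0,0,0,0,0,0]}'
python3 -m crank '{"fingers":[0,0,0,0,0,0,0,0],"travel":[[0,0,0.5],[0,0,0],[0,0,0],[0,0,0],[0,0,0],[0,0,0],[0,0,0],[0,0,0]],"twist":[0,0,0,0,0,0,0,0]}'
python3 - <<'E'
from h import *
ims=[]
for n in("scene","side"):
    C=cam(n);im=capture(n)[...,::-1]
    u,v=proj(C,[.4436,-.002,.04]).astype(int);print(n,u-50,v-60)
    ims.append(cv2.resize(im[v-60:v+60,u-50:u+50],(400,480),interpolation=cv2.INTER_CUBIC))
cv2.imwrite("pics/m6.png",np.hstack(ims))
E
```

```text
time_s: 21.45
eef_pos: [0.4443, -0.0021, 0.0372]
eef_rot: [3.141, -0.0, 1.571]
contact_force: [-1.7, 0.8, 7.3]
finger_gap: 0.0371
grasp_force: 15.0
time_s: 22.45
eef_pos: [0.4441, -0.0021, 0.0369]
eef_rot: [3.142, -0.0, 1.571]
contact_force: [0.8, 0.0, 0.4]
finger_gap: 0.0912
grasp_force: 0.0
time_s: 23.45
eef_pos: [0.444, -0.0021, 0.1886]
eef_rot: [3.141, 0.0, 1.571]
contact_force: [-0.0, -0.1, 0.1]
finger_gap: 0.0913
grasp_force: 0.0
time_s: 24.45
eef_pos: [0.4441, -0.0021, 0.2019]
eef_rot: [-3.142, -0.0, 1.571]
contact_force: [0.2, -0.1, -0.4]
finger_gap: 0.0912
grasp_force: 0.0
scene 209 182
side 278 159
```

View pics/m6.png

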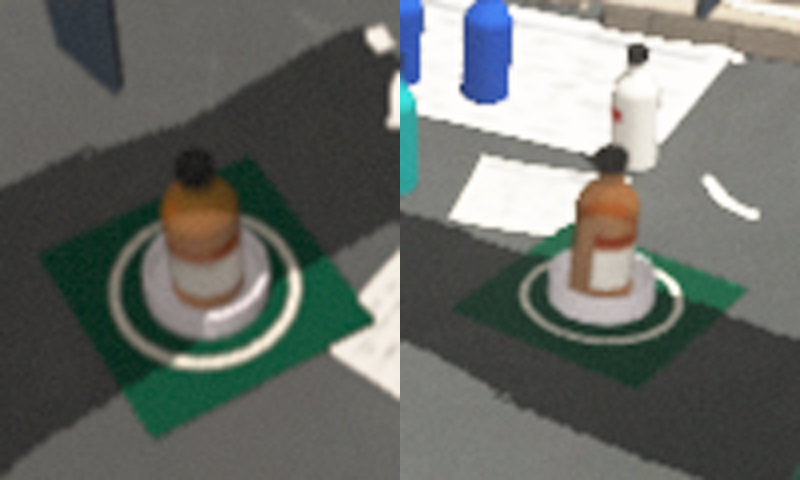

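The bottle stands upright in the middle of the dish, with the dish centred in the ring; the gripper is clear.

```bash
python3 -c "from plant import finish_job; print(finish_job())"
```

```text
the job is handed in; nothing more can be done
None
```

I placed the dish in the middle of the white ring, stood the brown bottle upright in its centre, and left the white bottle alone; the job is handed in after about 24.5 s, with no verdict returned.

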